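# Park the casting ring at the top of the drip gutter

### The job

With the fingertips, roll the filled steel casting ring from the low end of the sloped drip gutter up over the small ridge, so that it sits in the dip at the end stop; then push the brass bolt fully across behind it by its upright post so that it cannot roll back. Only push: do not lift or carry the ring, and leave the casts, the bowl and the spatula where they are.

Things in the scene. Friction and masses are not known exactly. Their poses are not given: they have to be found in the camera images.
- ring: Steel casting ring filled with set plaster: a solid cylinder 50 mm in diameter and 60 mm long, about 0.3 kg, lying in the gutter with its axis across the gutter (its own y axis, which stays the cylinder's axis). Origin at its centre. It rolls freely: it starts against the low lip, and rolls back there if let go before it is over the ridge. It may only be pushed.
- gutter: Fixed straight steel gutter, 284 mm long, 68 mm wide inside, sloping 7 degrees; it stands elsewhere and turned differently each run. Origin: middle of its floor, halfway along, 40 mm above the slab. x points up the slope along the floor, y to the side of the bolt (the robot's side), z square to the floor. Side walls 15 mm high, outer faces at y = +-38 mm. The ring starts at x = -95, z = 25 mm.
- low_lip (a point): Middle of the top edge, on the ring's side, of the low lip across the gutter's low end: 8 mm above the floor, 6 mm thick, at x = -113 mm in the gutter's frame.
- ridge (a point): Middle of the crest of the ridge across the gutter's floor: 3 mm high, at x = 89 mm in the gutter's frame; it ramps up over 14 mm on the low side and drops steeply into the dip on the high side.
- stop (a point): Middle of the top edge of the end stop's face that looks down the gutter: x = 130 mm, 48 mm above the floor in the gutter's frame. The stop is a fixed steel plate 6 mm thick. The ring sits between ridge and stop.
- seat (a point): Where the ring's centre is when it sits in the dip against the end stop: x = 103.5 mm, y = 0, z = 25 mm in the gutter's frame; the dip leaves the ring about 3 mm of play.
- bolt_post (a point): Centre of the top of the bolt's upright post, a brass post 14 mm in diameter standing 35 mm proud of the bolt's bar (bar 12 x 12 mm; its top 32 mm above the gutter's floor level). In the gutter's frame it is at x = 65 mm, z = 67 mm, y = 112 mm with the bolt fully back and 32 mm with it fully across. The guide on which the bar runs is no higher than the bar. Push it towards -y.
- bolt (a joint): How far the sliding bolt has been pushed across the gutter, in m: 0 fully back (it starts 0 to 0.010, clear of the channel), 0.080 fully across at its limit, with its bar behind the seated ring. It slides with about 2 N of friction and stays where it is left.
- cast_a: A yellow stone upper dental cast (D-shaped base 66 mm wide, 65 mm long, about 33 mm tall, loose) standing beyond the gutter; leave it alone. Origin at the centre of its underside.
- cast_b: A yellow stone upper dental cast (D-shaped base 66 mm wide, 65 mm long, about 33 mm tall, loose) standing beyond the gutter; leave it alone. Origin at the centre of its underside.
- bowl: A green rubber mixing bowl (120 mm across the rim, 65 mm tall, loose) off the upper (left) end of the gutter; leave it alone. Origin at the centre of its underside.
- spatula: A stainless plaster spatula with a walnut handle (about 280 mm long, 65 mm wide blade, lying flat, loose) off the low (right) end of the gutter; leave it alone. Origin near the middle of its length, on the slab.
Not all that is in view belongs to the job. Of the things like the ring, leave any that is purple; of the rest the larger one is meant.

How it is judged:
On the way, in this order (a step that is already met when the one before it is completed fails the run):
1. the ring sits in the dip at the end stop while the bolt is still back (distance between ring and seat below 0.009 m and value of joint bolt below 0.03 m), for 0.2 s.
2. the bolt is fully across behind the seated ring (distance between ring and seat below 0.009 m and value of joint bolt above 0.065 m), for 0.2 s.
At the end, for the whole second after the job is handed in: The ring rests in the dip, its centre within 9 mm of the seat point, and the bolt is at least 65 mm (of 80) across behind it; ring and bolt at rest (all of step 2 and linear speed of ring below 0.02 m/s and velocity of joint bolt below 0.01 m/s); the robot touches nothing.
It fails at once if the ring is lifted (its centre more than 40 mm above the gutter's floor, where rolling keeps it at 25 to 28 mm) (z of ring in the frame of gutter above 0.04 m).
It fails at once if the ring leaves the gutter (z of ring in the frame of gutter below 0.01 m or y of ring in the frame of gutter above 0.025 m or y of ring in the frame of gutter below -0.025 m).
It fails at once if a cast, the bowl or the spatula is moved by more than 25 mm (distance of any of cast_a, cast_b, bowl, spatula from where it was at the start of the episode above 0.025 m).
It also fails if it takes over 48 s, if anything falls off the work surface, if the arm or the gripper's body presses on something with over 40 N, if the wrist force passes 120 N, or if a joint passes its speed limit or range.

### The arm

A 6-joint arm with a two-finger parallel gripper is mounted at the origin on the work surface. World frame = base frame: x ahead of the robot, y to its left, z up, the work surface at z = 0. Lengths are in m, angles in rad, forces in N, time in s.
With the tool pointing down it reaches from about 0.275 to 0.775 m from the base axis. Payload 14.6 kg.
Tool frame: the origin (TCP) lies on the centre line of the jaws, within the pads' length; the fingertips stand 17 mm ahead of it and the grasp point (between the pads) lies 2 mm behind it; z points along the fingers, y is the direction in which the jaws open and shut (so a half turn about z gives the same grasp; the last joint's range is limited). The gripper opens to 85 mm and grips with 20 to 120 N. Pads are 22 mm wide; open, the fingers measure 114 mm over their backs; the gripper's body (76 mm by 85 mm) begins 54 mm behind the grasp point. The pads swing forward as they close: fully open they stand 13 mm farther back than shut.
Start: joints at [1.15, 0.263, -0.048, 1.259, 0, 1.415], TCP at [0.138, 0.507, 0.248] pointing down, gripper open.
Joint ranges: [-2.65, 2.65], [-0.89, 1.7], [-1.18, 1.37], [-2.13, 2.11], [-1.35, 1.29], [-3.14, 3.14]. Speed limits (rad/s): [1.89, 1.89, 2.57, 2.79, 3.14, 3.14].

### API

Orientations are given as a rotation vector (axis times angle).
In Python, from plant import telemetry, viewer, ticket gives the robot as it stands. The module is installed in compiled form; this text tells all that it offers.
- The arm moves only by the tool carry_out, never from a script. Its argument "plan" is text: rows parted by semicolons, each of 5 numbers parted by spaces: the closure, from -1 (fully open) to 1 (shut), then the shift along the world's x, y, z in mm, then the turn about the world's z in degrees. A call has 1 to 12 rows; each row shifts and turns the pose as measured when the row begins; what a row does not reach is not made up. A row lasts 1/10 s, in which the tool goes at most 50 mm and 8.59 degrees, less where a joint would pass 70% of its speed; a pose out of reach is approached as far as the arm can. A call is refused whole if a number of a shift passes 50 or a number of a turn 8.59, either way. A call with a gripper value outside its range is refused whole. The fingers move at their own pace and stop on an object; "force" is the grip in N (left out, the last holds). Time passes only in rows, so rows that do not move let the fingers close. It gives the time, the measured TCP pose, the force and the opening at its end, in the units of the state.
- telemetry.observe(): the state, without advancing time (a new reading comes with each control period).
- viewer.read_camera(name): name is "scene" or "top"; returns the picture (480x640x3 uint8, red, green, blue); there is no depth.
- viewer.camera_info(name): a dict with "mtx" (3x3 intrinsics, pixels), "k1" (the pictures are not rectified: a ray, as slopes to the right and down, at radius r is drawn at 1 + k1 r^2 times it, then the intrinsics apply), "origin" and "attitude" of the camera in the world. Camera axes: x right, y up, looking along -z (the intrinsics and any distortion apply to the point x, -y, -z); pixel columns grow to the right and rows downward; lengths in m; the calibration is good to about 2 mm. A picture is of the moment at which its call begins. camera_info takes no time and is no camera call.
- ticket.finish_job(): hands the job in, once; it reports no verdict.
The state is a dict: "t": time; "joint_pos": joint angles; "qd": joint speeds; "joint_efforts": joint torques, N m; "tcp_pos": TCP position; "eef_rot": TCP orientation; "force": force on the tool from outside, world axes, zero at the start; "wrist_torque": the same for the moment, N m; "finger_gap": opening from 0.0 (shut) to 1.0 (fully open).
Only numpy, scipy, OpenCV 4.12 (cv2) and the standard library are available. Lean on these libraries where they do the work, as an engineer would, in place of code of your own. Each camera call takes 0.05 s, during which the arm holds its last target.

## Working session

There is one attempt and no reset: what is moved stays moved. The work goes in short steps, Python scripts to look and compute and a tool call to move; the robot and the scene stay as the last step left them, time stands still between calls to the robot, and variables do not carry over. Pictures are saved under pics/ and viewed, and the job is handed in when it is done.

Besides the shell and the picture viewer there is one more tool, called after ">>>" as a command line: name --argument value ..., lists and objects as JSON in quotes. carry_out: Moves the arm, as the interface text tells. Its arguments: {"type":"object","properties":{"plan":{"type":"string"},"force":{"type":"number"}},"required":["plan"]}

```bash
mkdir -p pics; python3 - <<'E'
from plant import telemetry, viewer
import cv2
print(telemetry.observe())
for n in("scene","top"):
    i=viewer.camera_info(n);print(n,i)
    cv2.imwrite(f"pics/{n}0.png",viewer.read_camera(n)[:,:,::-1])
E
```

```text
{'t': 0.0, 'joint_pos': array([ 1.14969047e+00,  2.63510501e-01, -4.89510686e-02,  1.25938093e+00,
        3.12599398e-05,  1.41546142e+00]), 'qd': array([ 0.0003254 , -0.00187174, -0.00038913, -0.00120563, -0.00038551,
        0.00091094]), 'joint_efforts': array([-1.69722653e-04, -6.37619734e+01,  3.84564221e+01,  1.36331856e-02,
       -1.44393412e-04,  2.42823165e-05]), 'tcp_pos': array([0.13780158, 0.50632704, 0.24782634]), 'eef_rot': array([-4.16201059e-01, -3.11357062e+00,  1.56142045e-03]), 'force': array([-0.19399738,  0.39446136, -0.51159572]), 'wrist_torque': array([-0.02861266, -0.03542011, -0.02251556]), 'finger_gap': 0.998702540248936}
scene {'mtx': array([[618.3734374 ,   0.        , 322.30800442],
       [  0.        , 618.3734374 , 239.41712668],
       [  0.        ,   0.        ,   1.        ]]), 'k1': 0.0028552051237385524, 'origin': array([ 2.00092005, -0.29153807,  1.01453716]), 'attitude': array([0.82048113, 0.68618728, 1.22684227])}
top {'mtx': array([[500.79180824,   0.        , 318.74992829],
       [  0.        , 500.79180824, 243.77144064],
       [  0.        ,   0.        ,   1.        ]]), 'k1': 0.03382251912833863, 'origin': array([0.3802524 , 0.01624333, 1.20961611]), 'attitude': array([ 0.16499302, -0.17357109, -1.63568485])}
```

View pics/scene0.png

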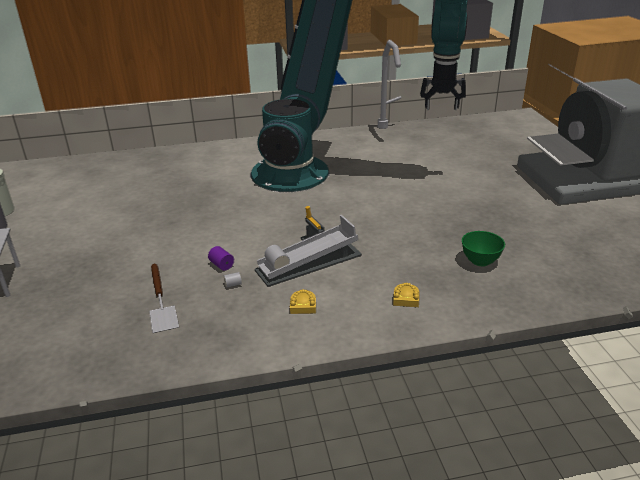

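View pics/top0.png

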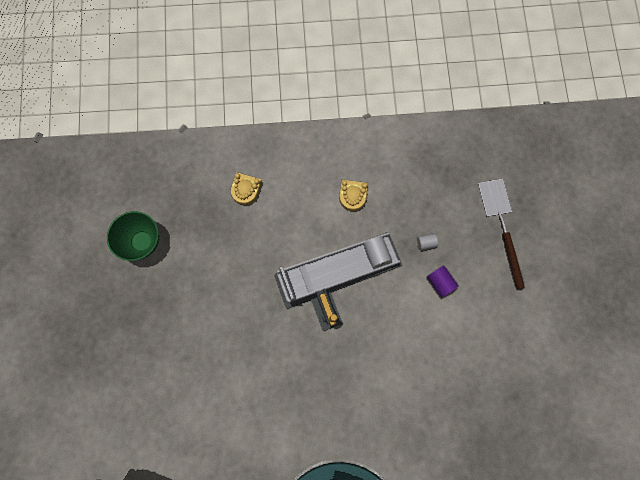

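Candidates for the ring (top view): grey cylinder in the gutter (378,251), small grey cylinder on the slab (428,242), purple cylinder (443,282). Purple is excluded, and the larger of the other two is the one in the gutter. I'll check it in a close crop.

```bash
python3 - <<'E'
import cv2
a=cv2.imread("pics/top0.png")[220:340,265:465];cv2.imwrite("pics/c1.png",cv2.resize(a,None,fx=4,fy=4,interpolation=cv2.INTER_CUBIC))
a=cv2.imread("pics/scene0.png")[195:295,205:375];cv2.imwrite("pics/c2.png",cv2.resize(a,None,fx=4.5,fy=4.5,interpolation=cv2.INTER_CUBIC))
E
```

```text
(no output)
```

View pics/c1.png

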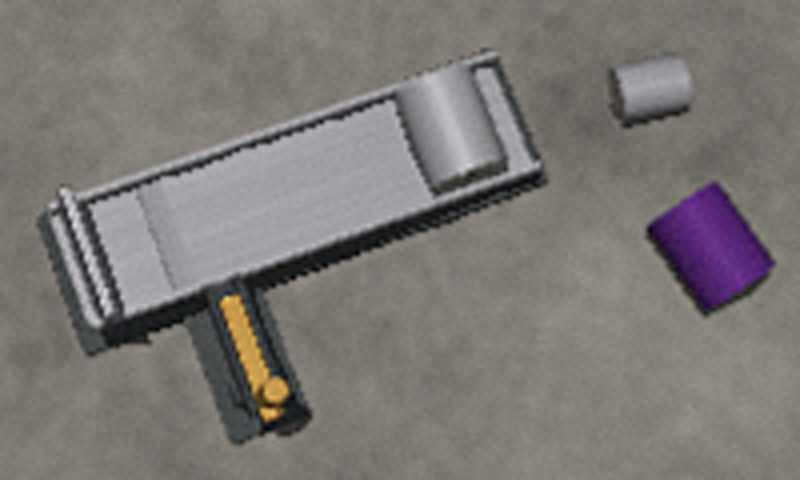

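View pics/c2.png

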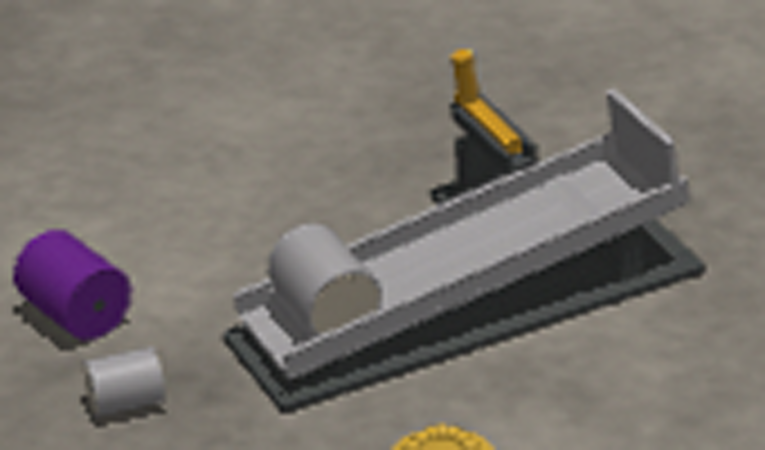

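The ring is the grey cylinder in the gutter, at the low (right) end. In the crop it spans about (400–505, 65–190). The stop is at the left, the ridge line runs from (140,185) to (175,285), and the post top is at (275,388). Next I'll zoom in for sub-pixel edges.

```bash
python3 - <<'E'
import cv2
I=cv2.imread("pics/top0.png")
for n,(x,y) in dict(L=(270,262),R=(350,225)).items():
    a=cv2.resize(I[y:y+70,x:x+80],None,fx=10,fy=8.5*10/8.5,interpolation=cv2.INTER_CUBIC)[:600] if 0 else cv2.resize(I[y:y+60 if n=='R' else y+60,x:x+80],None,fx=10,fy=10,interpolation=cv2.INTER_CUBIC)
    for k in range(0,800,100):
        cv2.line(a,(k,0),(k,8),(0,0,255),1);cv2.line(a,(0,k),(8,k),(0,0,255),1)
    cv2.imwrite(f"pics/z{n}.png",a)
E
```

```text
(no output)
```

View pics/zL.png

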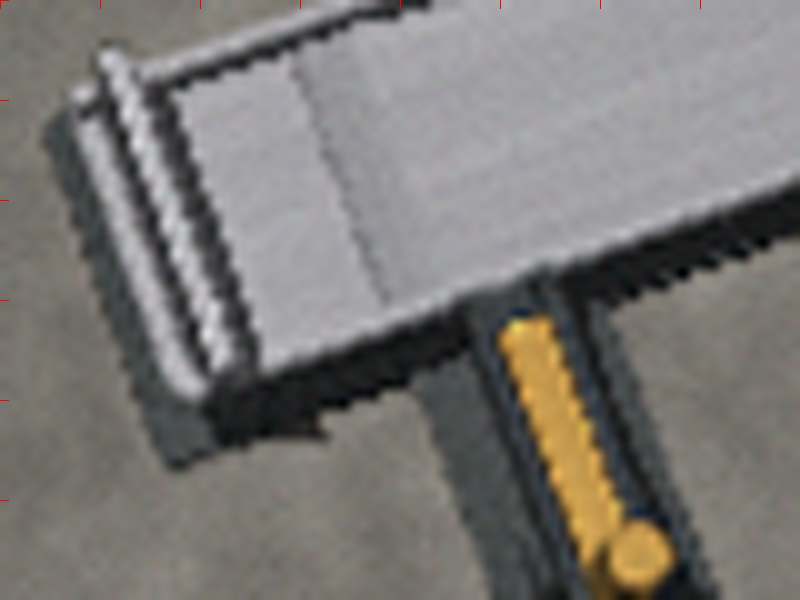

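View pics/zR.png

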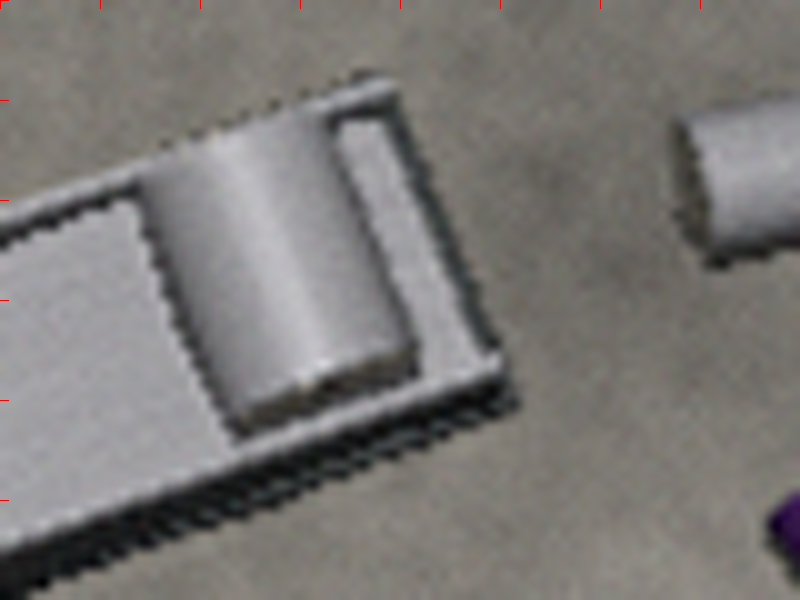

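```bash
cat > h.py <<'E'
import numpy as np, cv2
from scipy.spatial.transform import Rotation as R
from scipy.optimize import least_squares
from plant import viewer
def ray(cam,uv):
    i=viewer.camera_info(cam);K=i["mtx"];p=(np.array(uv,float)-K[:2,2])/np.array([K[0,0],K[1,1]])
    s=p.copy()
    for _ in range(20): s=p/(1+i["k1"]*(s@s))
    return np.array(i["origin"]),R.from_rotvec(i["attitude"]).apply([s[0],-s[1],-1])
def proj(cam,P):
    i=viewer.camera_info(cam);K=i["mtx"];c=R.from_rotvec(i["attitude"]).inv().apply(np.array(P)-i["origin"])
    s=np.array([c[0],-c[1]])/-c[2];s=s*(1+i["k1"]*(s@s));return s*[K[0,0],K[1,1]]+K[:2,2]
def Rg(yaw): return R.from_euler("z",yaw)*R.from_euler("y",-np.radians(7))
def ongut(g,cam,uv,z):   # mm in gutter frame, at gutter-z (mm)
    o,d=ray(cam,uv);r=Rg(g[2]).inv();o=r.apply(o-np.array([g[0],g[1],.04]));d=r.apply(d)
    return (o+d*(z/1e3-o[2])/d[2])*1e3
def w(g,p): return Rg(g[2]).apply(np.array(p)/1e3)+[g[0],g[1],.04]
E
cat > fit.py <<'E'
from h import *
L=lambda u,v:((u+.5)/10-.5+270,(v+.5)/10-.5+262)
Q=lambda u,v:((u+.5)/10-.5+350,(v+.5)/10-.5+225)
C=[(Q(0,208),15,1,-38),(Q(150,153),15,1,-38),(Q(360,75),15,1,-38),(L(200,43),15,1,-38),(L(320,5),15,1,-38),
(Q(500,372),15,1,38),(Q(250,458),15,1,38),(Q(0,550),15,1,38),(L(800,183),15,1,38),(L(300,372),15,1,38),
(L(135,80),48,0,130),(L(235,345),48,0,130),(L(180,200),48,0,130),(L(297,68),3,0,89),(L(385,295),3,0,89),(L(343,180),3,0,89)]
def f(g): return [ongut(g,"top",u,z)[a]-v for u,z,a,v in C]
s=least_squares(f,[.4,.0,1.6]);g=s.x;print(g,np.degrees(g[2]));print(np.round(s.fun,1))
print("post",ongut(g,"top",L(640,553),67))
print("lip/ends",ongut(g,"top",Q(395,85),15),ongut(g,"top",Q(505,360),15))
for n,p in dict(ring=(-95,0,25),low_lip=(-113,0,8),ridge=(89,0,3),stop=(130,0,48),seat=(103.5,0,25)).items():
  print(n,w(g,p).round(4),proj("top",w(g,p)).round(1),proj("scene",w(g,p)).round(1))
for y in (107,112,32): 
  p=w(g,(65,y,67));print(y,p.round(4),proj("top",p).round(1),proj("scene",p).round(1))
for u in [(150,180),(235,435)]: print("ringlow",ongut(g,"top",Q(*u),25))
for u in [(330,120),(415,350)]: print("ringR",ongut(g,"top",Q(*u),25))
np.save("g.npy",g)
E
python3 fit.py
```

```text
[ 0.57336628 -0.04186469  1.86658358] 106.94736145404374
[-0.  -0.5 -1.4 -1.6 -0.7  1.4  0.1  0.1  0.8  1.8  0.5  0.3  0.5 -0.1
 -0.4 -0.8]
post [ 65.81417594 108.08368086  67.        ]
lip/ends [-143.34777144  -34.21258204   15.        ] [-141.64692022   37.13136049   15.        ]
ring [ 0.6017 -0.135   0.0532] [377.2 251.6] [276.9 256.7]
low_lip [ 0.6063 -0.1501  0.0342] [382.4 250.9] [272.2 264. ]
ridge [0.5477 0.0423 0.0538] [303.5 279.7] [335.2 237.7]
stop [0.5375 0.076  0.1035] [288.  282.2] [345.8 219.6]
seat [0.5443 0.0535 0.0774] [298.4 280. ] [338.7 229.6]
107 [ 0.4546 -0.0192  0.1144] [333.7 316.2] [307.3 206.3]
112 [ 0.4498 -0.0206  0.1144] [334.6 318.4] [306.5 205.6]
32 [0.5263 0.0027 0.1144] [321.3 284.1] [319.7 217.6]
ringlow [-74.90206986 -30.57192394  25.        ]
ringlow [-70.28930842  32.99582949  25.        ]
ringR [-121.5350953   -29.70525546   25.        ]
ringR [-118.73273187   28.77007221   25.        ]
```

```bash
python3 - <<'E'
from h import *
g=np.load("g.npy")
# distractors on the slab, z~25mm
for n,uv in dict(purple=(443,282),small=(428,242)).items():
    o,d=ray("top",uv);P=o+d*(.02-o[2])/d[2];print(n,P.round(3),(Rg(g[2]).inv().apply(P-[g[0],g[1],.04])*1e3).round())
# TCP: fingertips 6mm below the ring's centre height -> TCP z = ring centre z +.011
for x in (-95,0,80,103.5):
    c=w(g,(x,0,25));t=c+np.r_[(25+11)*-np.array([np.cos(g[2]),np.sin(g[2])])*1e-3,.011]
    print(x,c.round(4),"TCP in contact",t.round(4))
t=w(g,(-95,0,25))+np.r_[-.046*np.array([np.cos(g[2]),np.sin(g[2])]),.011];print("start",t.round(4))
E
```

```text
purple [ 0.523 -0.288  0.02 ] [-222.  120.    7.]
small [ 0.623 -0.264  0.02 ] [-228.   17.    8.]
-95 [ 0.6017 -0.135   0.0532] TCP in contact [ 0.6122 -0.1694  0.0642]
0 [ 0.5743 -0.0448  0.0648] TCP in contact [ 0.5847 -0.0792  0.0758]
80 [0.5511 0.0312 0.0746] TCP in contact [ 0.5616 -0.0033  0.0856]
103.5 [0.5443 0.0535 0.0774] TCP in contact [0.5548 0.0191 0.0884]
start [ 0.6151 -0.179   0.0642]
```

>>> carry_out --plan "1 26 -38 0 -8; 1 26 -38 0 -8; 1 26 -38 0 -8; 1 26 -38 0 -8; 1 26 -38 0 -8; 1 26 -38 0 -8; 1 26 -38 0 -8; 1 26 -38 0 0; 1 26 -38 0 0; 1 26 -38 0 0; 1 26 -38 0 0; 1 0 0 0 0" --force 40

```text
t: 1.3
tcp_pos: [0.4293, 0.07, 0.2451]
eef_rot: [-1.876, -2.518, 0.003]
force: [0.4, 0.1, -0.4]
finger_gap: 0.001
```

>>> carry_out --plan "1 26 -36 0 0; 1 26 -36 0 0; 1 26 -36 0 0; 1 26 -36 0 0; 1 26 -36 -10 0; 1 26 -36 -20 0; 1 26 -36 -25 0; 1 6 -6 -25 0; 1 0 0 -10 0; 1 0 0 0 0"

```text
t: 2.3
tcp_pos: [0.6201, -0.1956, 0.1504]
eef_rot: [-1.874, -2.514, 0.003]
force: [-0.9, -0.1, -0.5]
finger_gap: -0.003
```

>>> carry_out --plan "1 -2 8 -25 0; 1 0 0 -25 0; 1 0 0 -20 0; 1 0 0 -12 0; 1 0 0 -2 0; 1 0 0 0 0"

```text
t: 2.9
tcp_pos: [0.6181, -0.1823, 0.0722]
eef_rot: [1.871, 2.523, 0.0]
force: [1.1, 0.5, 0.6]
finger_gap: 0.002
```

```bash
python3 - <<'E'
from plant import telemetry, viewer
import cv2
s=telemetry.observe();print(s["t"],s["tcp_pos"],s["force"])
a=viewer.read_camera("scene")[195:295,205:375,::-1];b=viewer.read_camera("top")[220:340,265:465,::-1]
import numpy as np
cv2.imwrite("pics/d1.png",np.vstack([cv2.resize(a,(510,300)),cv2.resize(b,(510,300),interpolation=3)]))
E
```

```text
2.9 [ 0.61814439 -0.18226822  0.07218823] [1.08244068 0.49280995 0.60862467]
```

View pics/d1.png

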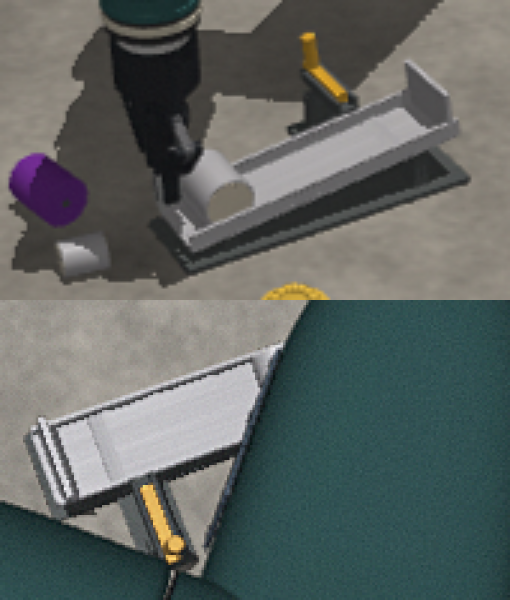

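The fingers are shut and standing behind the ring at the low end; in the scene crop the tip is at about (172,195). Next I lower the last 8 mm and make contact.

>>> carry_out --plan "1 -2 0 -8 0; 1 0 0 -2 0; 1 -2 5 0 0; 1 -2 6 1 0; 1 -2 6 1 0"

```text
t: 3.5
tcp_pos: [0.6108, -0.1656, 0.0654]
eef_rot: [1.87, 2.519, 0.001]
force: [0.0, -1.5, 0.8]
finger_gap: 0.004
```

>>> carry_out --plan "1 -3 9.5 1.2 0; 1 -3 9.5 1.2 0; 1 -3 9.5 1.2 0; 1 -3 9.5 1.2 0; 1 -3 9.5 1.2 0; 1 -3 9.5 1.2 0; 1 -3 9.5 1.2 0"

```text
t: 4.2
tcp_pos: [0.5881, -0.093, 0.0755]
eef_rot: [1.868, 2.518, 0.001]
force: [1.2, -1.3, 0.7]
finger_gap: -0.001
```

```bash
cat > look.py <<'E'
import sys
from plant import telemetry, viewer
import cv2, numpy as np
from h import *
g=np.load("g.npy")
a=viewer.read_camera("scene")[170:290,220:400,::-1];b=viewer.read_camera("top")[220:340,265:465,::-1]
cv2.imwrite(f"pics/{sys.argv[1]}.png",np.vstack([cv2.resize(a,(450,300),interpolation=3),cv2.resize(b,(500,300),interpolation=3)[:,:450]]))
s=telemetry.observe();print(s["t"],s["tcp_pos"].round(4),s["force"].round(1),"tip gutter",(Rg(g[2]).inv().apply(s["tcp_pos"]-[0,0,.017]-[g[0],g[1],.04])*1e3).round(1))
E
python3 look.py d2
```

```text
4.3 [ 0.5879 -0.0924  0.0756] [ 0.3 -0.6  0.6] tip gutter [-50.    0.9  24.8]
```

View pics/d2.png

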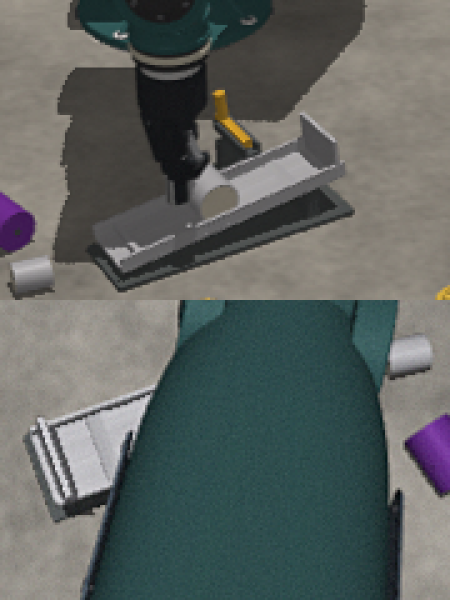

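Ring is rolling ahead of the fingertips (scene crop (218,195)) and is about mid-gutter. I'll keep pushing.

>>> carry_out --plan "1 -2.8 9.5 0.3 0; 1 -2.8 9.5 0.3 0; 1 -2.8 9.5 0.5 0; 1 -2.8 9.5 1 0; 1 -2.8 9.5 1 0; 1 -2.8 9.5 1 0; 1 -2.6 9 1 0; 1 -2.2 7.5 1 0; 1 -1.5 5 0.6 0"

```text
t: 5.2
tcp_pos: [0.563, -0.008, 0.0828]
eef_rot: [1.868, 2.518, 0.0]
force: [1.6, -3.8, 2.5]
finger_gap: -0.004
```

```bash
python3 look.py d3
```

```text
5.3 [ 0.5629 -0.0079  0.0827] [-0.5 -0.3  0.4] tip gutter [38.4  0.2 21.2]
```

View pics/d3.png

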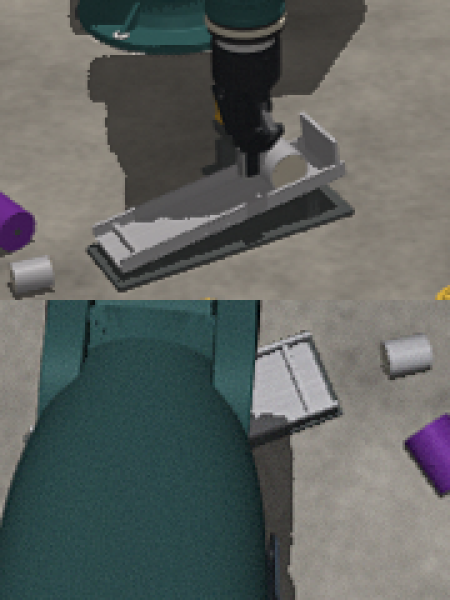

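>>> carry_out --plan "1 -1.5 5 1 0; 1 -1.5 5 1 0; 1 -1.5 5 1 0; 1 -1.5 5 1 0; 1 -1 3 0.5 0"

```text
t: 5.8
tcp_pos: [0.5555, 0.016, 0.0873]
eef_rot: [1.87, 2.518, 0.001]
force: [0.0, 0.3, 0.4]
finger_gap: -0.002
```

```bash
python3 look.py d4
```

```text
5.9 [0.5556 0.0159 0.0873] [ 0.2 -0.8 -0.4] tip gutter [63.7  0.2 22.7]
```

View pics/d4.png

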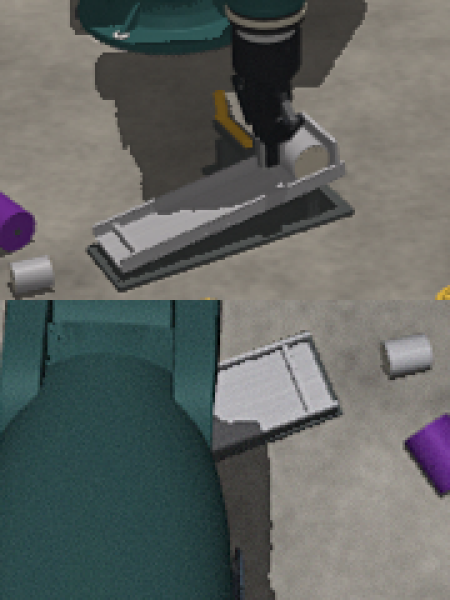

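The ring appears to be over the ridge and the push force has dropped. I'll press a few mm more to confirm it bears on the stop.

>>> carry_out --plan "1 -1 3 0.4 0; 1 -0.6 2 0.2 0; 1 -0.6 2 0.2 0"

```text
t: 6.2
tcp_pos: [0.5544, 0.0201, 0.0882]
eef_rot: [1.868, 2.512, -0.007]
force: [3.2, -21.6, -3.4]
finger_gap: -0.003
```

Firm contact (22 N) at the predicted seat position. Now I back off slowly, then rise.

>>> carry_out --plan "1 1.2 -4 -0.5 0; 1 2 -7 -0.5 0; 1 3 -10 0 0; 1 0 0 25 0; 1 0 0 35 0; 1 0 0 40 0; 1 0 0 40 0; 1 0 0 0 0"

```text
t: 7.0
tcp_pos: [0.5596, -0.0049, 0.231]
eef_rot: [1.873, 2.514, -0.008]
force: [0.2, -0.7, 0.2]
finger_gap: 0.0
```

```bash
python3 look.py d5
```

```text
7.1 [ 0.5583 -0.0047  0.2269] [ 0.5  1.  -1. ] tip gutter [ 60.4   3.6 163.7]
```

View pics/d5.png

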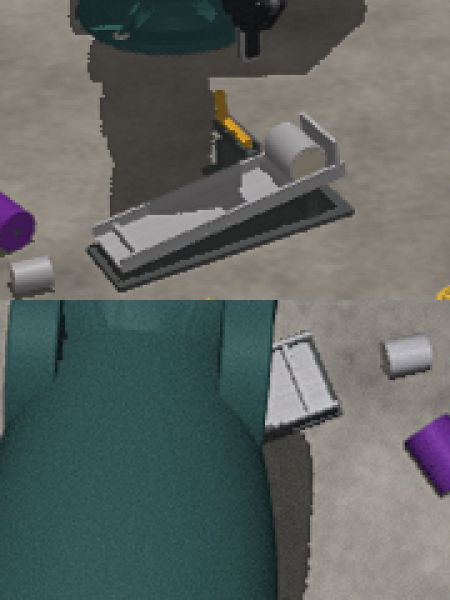

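The ring is seated against the stop and stays there. Next is the bolt post.

```bash
python3 - <<'E'
from h import *
g=np.load("g.npy")
for y in (150,129.5,90,53.5,49): print(y,(w(g,(65,y,46))+[0,0,.017]).round(4))
E
```

```text
150 [ 0.4127 -0.0292  0.1106]
129.5 [ 0.4323 -0.0233  0.1106]
90 [ 0.4701 -0.0117  0.1106]
53.5 [ 0.505  -0.0011  0.1106]
49 [5.093e-01 2.000e-04 1.106e-01]
```

>>> carry_out --plan "1 -35 -6 0 0; 1 -38 -6 0 0; 1 -38 -6 0 0; 1 -35 -6 0 0; 1 -3 -1 -20 0; 1 0 0 -30 0; 1 0 0 -10 0; 1 0 0 0 0"

```text
t: 7.9
tcp_pos: [0.3986, -0.0304, 0.155]
eef_rot: [-1.871, -2.508, 0.019]
force: [-0.1, -0.3, -0.1]
finger_gap: 0.001
```

>>> carry_out --plan "1 8 0 -20 0; 1 2 0 -18 0; 1 0 0 -5 0; 1 0 0 0 0"

```text
t: 8.3
tcp_pos: [0.408, -0.0305, 0.1101]
eef_rot: [-1.87, -2.505, 0.02]
force: [0.2, -0.4, 1.2]
finger_gap: -0.003
```

```bash
python3 look.py d6
```

```text
8.4 [ 0.4084 -0.0306  0.1108] [-0.4 -0.1  0.3] tip gutter [ 64.9 154.5  46.3]
```

View pics/d6.png

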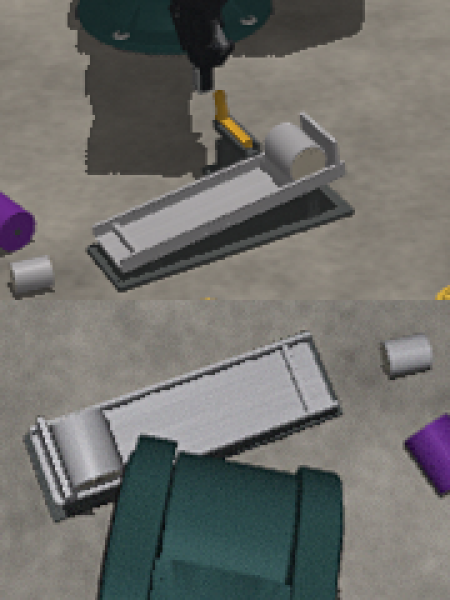

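The top view shows the ring tight against the stop, and the fingertip stands behind the post. Now I push across.

>>> carry_out --plan "1 10 3 0 0; 1 8 2.4 0 0; 1 8 2.4 0 0; 1 8 2.4 0 0; 1 8 2.4 0 0; 1 8 2.4 0 0; 1 8 2.4 0 0; 1 8 2.4 0 0"

```text
t: 9.2
tcp_pos: [0.48, -0.0095, 0.1125]
eef_rot: [-1.872, -2.508, 0.021]
force: [-2.2, -1.5, 0.4]
finger_gap: -0.003
```

```bash
python3 look.py d7
```

```text
9.3 [ 0.4806 -0.0094  0.1125] [-0.1 -0.1  1.7] tip gutter [64.4 79.3 48. ]
```

View pics/d7.png

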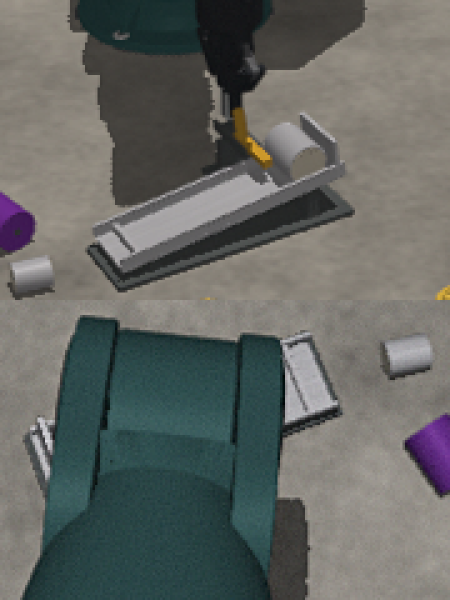

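The bolt moves with the finger and its bar is entering the channel. About 26 mm remain.

>>> carry_out --plan "1 7 2.1 -0.5 0; 1 7 2.1 -0.5 0; 1 5 1.5 0 0; 1 4 1.2 0 0"

```text
t: 9.7
tcp_pos: [0.5047, -0.0019, 0.1116]
eef_rot: [-1.872, -2.508, 0.019]
force: [-1.8, -1.1, 1.9]
finger_gap: -0.003
```

>>> carry_out --plan "1 2.5 0.8 0 0; 1 2 0.6 0 0"

```text
t: 9.9
tcp_pos: [0.5072, -0.0011, 0.1113]
eef_rot: [-1.871, -2.505, 0.027]
force: [-22.3, -9.6, 16.9]
finger_gap: 0.001
```

Hard stop reached (force 22 N). Now I retreat towards the robot side, rise, and swing clear of the view.

>>> carry_out --plan "1 -8 -2.4 0 0; 1 -15 -4.5 0 0; 1 -15 -4 0 0; 1 0 0 30 0; 1 0 0 40 0; 1 0 0 40 0; 1 -20 30 20 0; 1 -15 45 0 0; 1 -15 45 0 0; 1 -15 45 0 0; 1 -15 45 0 0; 1 0 0 0 0"

```text
t: 11.1
tcp_pos: [0.3841, 0.205, 0.2474]
eef_rot: [-1.877, -2.503, 0.013]
force: [0.5, 0.1, -0.6]
finger_gap: -0.002
```

>>> carry_out --plan "1 -15 45 0 0; 1 -15 45 0 0; 1 0 0 0 0; 1 0 0 0 0"

```text
t: 11.5
tcp_pos: [0.354, 0.2968, 0.2477]
eef_rot: [-1.876, -2.505, 0.008]
force: [-0.9, -0.5, 0.1]
finger_gap: -0.006
```

```bash
python3 look.py d8
```

```text
11.6 [0.3544 0.296  0.2477] [ 0.4 -0.3  0.1] tip gutter [407.4 111.  142.2]
```

View pics/d8.png

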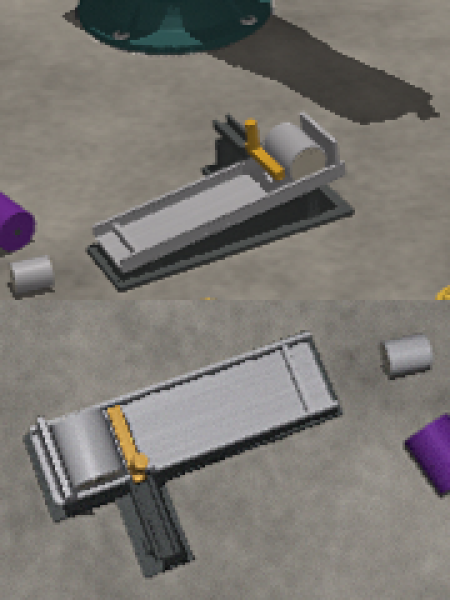

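The top view shows the bar across behind the ring. The post is at about (321,284), and fully across was predicted at (321.3,284.1). One check of the loose things, then I hand in.

```bash
python3 - <<'E'
from h import *
g=np.load("g.npy")
I=viewer.read_camera("top")[:,:,::-1].copy();J=cv2.imread("pics/top0.png")
def cen(M,lo,hi,box):
    x0,y0,x1,y1=box;m=cv2.inRange(cv2.cvtColor(M[y0:y1,x0:x1],cv2.COLOR_BGR2HSV),lo,hi);k=cv2.moments(m,True);return np.round([k["m10"]/k["m00"]+x0,k["m01"]/k["m00"]+y0],1)
for n,a in dict(cast1=((15,90,60),(35,255,255),(220,160,275,215)),cast2=((15,90,60),(35,255,255),(330,165,380,215)),bowl=((45,90,20),(80,255,255),(90,190,180,280)),spat=((0,90,20),(15,255,255),(470,160,540,300))).items(): print(n,cen(J,*a),cen(I,*a))
b=(265,220,360,340);M=cv2.inRange(cv2.cvtColor(I[220:340,265:360],cv2.COLOR_BGR2HSV),(12,120,60),(35,255,255))
print("seat px",proj("top",w(g,(103.5,0,25))))
for e in (78.5,128.5): print(e,[proj("top",w(g,(e,y,25))).round(1) for y in(-30,30)])
a=cv2.resize(I[255:315,265:345],(800,600),interpolation=3);cv2.imwrite("pics/d9.png",a)
E
```

```text
cast1 [244.7 188.1] [244.8 188.2]
cast2 [352.9 194. ] [352.8 194.2]
bowl [132.4 235.7] [132.4 235.7]
spat [513.2 261.3] [513.1 261.2]
seat px [298.39998596 280.04906073]
78.5 [array([304. , 264.3]), array([313.3, 288.6])]
128.5 [array([283.5, 271.6]), array([292.7, 296.1])]
```

View pics/d9.png

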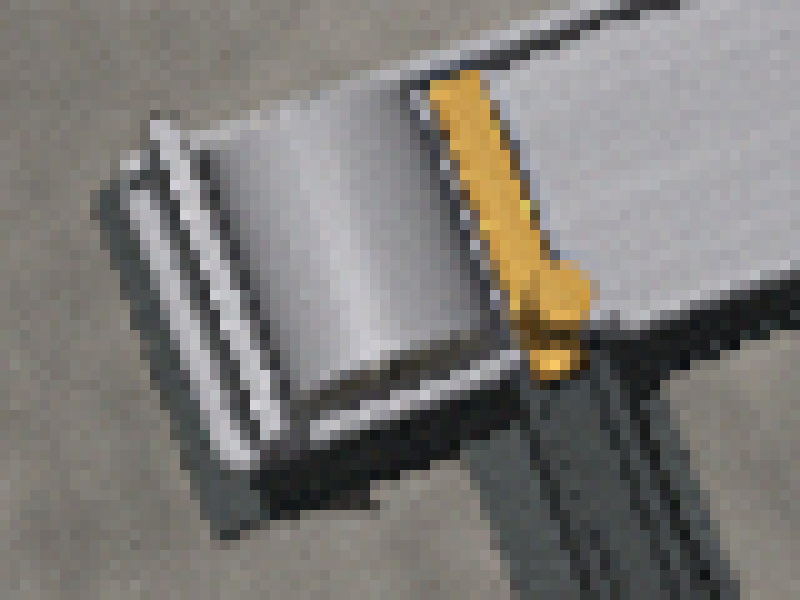

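The ring edge runs from (395,88) to (485,328) in the crop, against a seat prediction of (390,93) to (483,336). The casts, bowl and spatula have not moved.

```bash
python3 -c "
from plant import ticket
print(ticket.finish_job())"
```

```text
the job is handed in; nothing more can be done
None
```

I rolled the ring up the gutter with the shut fingertips, over the ridge and against the end stop. Then I pushed the bolt by its post to its hard limit, moved the arm clear and handed the job in at about 12 s of the 48 s allowed. No verdict was reported.

- **Ring:** it pressed firmly against the stop at about 22 N. Its edges in the last top view are within about 1 px (2 mm) of the seat position. It stayed there after the fingers backed off.
- **Bolt:** the post is at about (321,284) in the top view, which matches the predicted fully-across position of (321.3,284.1). The bar lies across behind the ring.
- **Other things:** the casts, bowl and spatula moved by no more than 0.2 px.
- **Failed or disagreeing checks:** none failed. The only differences were 1–2 mm residuals in fitting the gutter's pose, within the calibration tolerance, and moves that fell short or overran by up to about 10 mm, which I corrected as I went.

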